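# Change over the sample trays

## Task

Change over the two sample trays: first push the empty narrow tray, which stands part open, fully home into its housing with the fingers. Then hook a fingertip behind the upstanding lip of the broad tray and draw it out along its rails to its stop, so that the petri dish in it comes out into the open, and let go of it. Do not grasp or pinch anything; the dish just rides along in its tray untouched, and the timer, beaker and tape roll nearby stay where they are.

Things in the scene. Friction and masses are not known exactly. Their poses are not given: they have to be found in the camera images.
- broad_unit: Fixed low white steel housing, 112 mm wide, 125 mm deep, 50 mm high, holding one bare-steel sliding tray. Origin: table level, mid width, under the housing's front edge. x points into the housing (roughly away from the robot), y to its left, z up; the tray slides out along -x. The wider of the two housings, either left or right of the other; the broad tray starts shut or within 4 mm of it.
- narrow_unit: Fixed low white steel housing, 80 mm wide, 125 mm deep, 50 mm high, holding one bare-steel sliding tray. Origin: table level, mid width, under the housing's front edge. x points into the housing (roughly away from the robot), y to its left, z up; the tray slides out along -x. The narrower of the two housings; its tray starts 45 to 65 mm out and is empty.
- broad_tray (a joint): How far the broad tray (88 mm wide) is drawn out of its housing, m: 0 shut, 0.090 at its stop. It slides with about 1.5 N of friction and stays where it is left.
- narrow_tray (a joint): How far the narrow tray (56 mm wide) is drawn out of its housing, m: 0 fully home (against a stop), 0.090 fully out. It slides with about 1.5 N of friction and stays where it is left.
- broad_lip_back (a point): Rear face of the broad tray's upstanding lip, to hook behind: 88 mm wide (along y), 30 mm high (12 to 42 mm above the table). Origin: its centre, 27 mm above the table; axes as its housing. The lip is 8 mm thick. Behind it the tray floor (12 mm above the table) is bare and open above: 45 mm to the housing with the tray shut, 49 mm to the well's 3 mm thick, 8 mm high wall with it out.
- broad_lip_front (a point): Front face (towards the robot) of the same lip of the broad tray, 88 mm wide, 30 mm high, 8 mm from its rear face. Origin: centre of the face, 27 mm above the table; axes as its housing.
- narrow_lip_back (a point): Rear face of the narrow tray's upstanding lip, to hook behind: 56 mm wide (along y), 30 mm high (12 to 42 mm above the table). Origin: its centre, 27 mm above the table; axes as its housing. The lip is 8 mm thick. Behind it the tray floor (12 mm above the table) is bare and open above: 45 mm to the housing with the tray shut, 49 mm to the well's 3 mm thick, 8 mm high wall with it out.
- narrow_lip_front (a point): Front face (towards the robot) of the same lip of the narrow tray, 56 mm wide, 30 mm high, 8 mm from its rear face. Origin: centre of the face, 27 mm above the table; axes as its housing. Push here to shut the tray.
- dish: Loose petri dish, 72 mm across, 15 mm high, lying in the broad tray's shallow well (inside 88 x 78 mm, walls 8 mm high), hidden under the housing's roof at the start. Origin: centre of its underside.
- timer: Bystander: loose white timer, 62 x 64 x 19 mm, to the left of the trays. Origin: centre of its underside.
- beaker: Bystander: loose small beaker, 48 mm across, 58 mm high, to the left of the trays. Origin: centre of its underside.
- tape: Bystander: loose roll of tape, 64 mm across, 19 mm high, lying flat, nearer the robot than the right-hand tray. Origin: centre of its underside.

How it is judged:
By the outcome, as a careful person would: the job done as asked, in the order asked, and still so for the second after the job is handed in, with the robot touching nothing.
It also fails if it takes over 45 s, if anything falls off the work surface, if the arm or the gripper's body presses on something with over 40 N, if the wrist force passes 120 N, or if a joint passes its speed limit or range.

## Robot

A 6-joint arm with a two-finger parallel gripper is mounted at the origin on the work surface; the furniture and walls round the work are solid. World frame = base frame: x ahead of the robot, y to its left, z up, the work surface at z = 0. Lengths are in mm, angles in rad, forces in N, time in s.
With the tool pointing down it reaches from about 350 to 775 mm from the base axis. Payload 7.3 kg.
Tool frame: the origin (TCP) lies midway between the tips of the shut fingers; the grasp point (between the pads) lies 19 mm behind it; z points along the fingers, y is the line along which they close (so a half turn about z gives the same grasp; the last joint's range is limited). The gripper opens to 92 mm and grips with 3 to 60 N. Pads are 19 mm wide; open, the fingers measure 130 mm over their backs; the gripper's body (75 mm by 190 mm) begins 47 mm behind the grasp point.
Start: joints at [-1.372, 0.342, 1.524, -0, 1.275, -0.146], TCP at [177.477, -494.112, 226.741] pointing down, gripper open.
Joint ranges: [-2.53, 2.53], [-0.77, 2.02], [0.04, 2.7], [-1, 4.14], [0.28, 2.66], [-3.11, 3.11]. Speed limits (rad/s): [2.57, 2.57, 3.14, 3.14, 3.14, 3.14].

## Interface

Orientations are given as [roll, pitch, yaw] about the fixed x, y, z axes, in that order (R = Rz(yaw) Ry(pitch) Rx(roll)).
In Python, from plant import readout, vision, order, models gives the robot as it stands. The module is installed in compiled form; this text tells all that it offers.
- The arm moves only by the tool step_arm, never from a script. Its argument "series" is text: rows parted by semicolons, each of 7 numbers parted by spaces: the gripper's target within -1 to 1 (shut at 1, half-way at 0, fully open at -1), then the shift along the tool's x, y, z each as a share of 80 mm, from -1 to 1, then the turn, a rotation vector about the tool's x, y, z each as a share of 2 pi rad, from -1 to 1. In form: jaw x y z ax ay az; .... A call has 1 to 20 rows; each row is the pose to reach, as a shift and turn from the pose commanded when the call began, along the tool's axes at that moment, turning the shorter way round; what a row does not reach only later rows make up. A row lasts 1/10 s, in which the tool goes at most 50 mm and 8.59 degrees, less where a joint would pass 70% of its speed; a pose out of reach is approached as far as the arm can. A call with a number of a shift or a turn outside -1 to 1 is refused whole. A call with a gripper value outside its range is refused whole. The fingers move at their own pace and stop on an object; the grip force is fixed at half the most. Time passes only in rows, so rows that repeat a pose let the fingers close. It gives the time, the measured TCP pose, the force, the opening and the grip force at its end, in the units of the state.
- readout.get_obs(): the state, without advancing time (a new reading comes with each control period).
- vision.capture(name): name is "scene" or "side" or "wrist"; returns a dict with "frame" (480x640x3 uint8, red, green, blue), "depth" (480x640 float32, mm along the optical axis (not along the pixel's ray), 0 where there is no reading), "fovy" (degrees; the focal length in pixels is half the picture's height over the tangent of half this angle, whatever the lens; pixels are square), "cx", "cy" (the principal point, pixels), "rvec" (rotation vector, rad) and "tvec" (3), from world to camera coordinates, as OpenCV has them; the wrist camera has in their place "mount" (4x4, takes a point from camera to tool coordinates, whose origin is the TCP and whose axes are the flange's). Camera axes: x right, y down, z forward; pixel columns grow to the right and rows downward; lengths in mm; the calibration is good to about 2 mm. The wrist camera is an equidistant fisheye: a pixel r from the principal point sees the ray r / f radians off the axis. A picture is of the moment at which its call begins: read the wrist's pose just before it.
- order.close_job(): hands the job in; it is judged then, once.
Trained networks look in a picture, given as the dict that the camera call returned (one of the last four; its "shot" number tells which), for a name from the list of things; names that differ only in an ending like _2 or _b are one class to them, and where a whole thing is asked for, a point or a joint stands for the part that bears it (a point fixed in the world has none). Each returns a list of dicts, best first, with "p" (0 to 1); they miss things now and then, are a little off and sometimes report something else, mostly with a low value. They report only what shows in the picture. A call takes as long as a camera call.
- models.look_for(picture, thing): "position" ([column, row] in pixels, amid what is visible of it).
- models.pinpoint(picture, thing): "position" ([column, row] in pixels: a listed point, or the origin of a listed thing).
The state is a dict: "time": time; "joint_positions": joint angles; "dq": joint speeds; "tau": joint torques, N m; "tool_pos": TCP position; "tcp_rot": TCP orientation; "contact_force": force on the tool from outside, world axes, zero at the start; "moment": the same for the moment, N m; "grip_width": finger opening in mm; "finger_force": force on a finger pad.
Only numpy, scipy, OpenCV 4.12 (cv2) and the standard library are available. Lean on these libraries where they do the work, as an engineer would, in place of code of your own. Each camera call takes 0.05 s, during which the arm holds its last target. There are 200 camera calls.

## Working session

There is one attempt and no reset: what is moved stays moved. The work goes in short steps, Python scripts to look and compute and a tool call to move; the robot and the scene stay as the last step left them, time stands still between calls to the robot, and variables do not carry over. Pictures are saved under pics/ and viewed, at most 10 in all, crops included, and the job is handed in when it is done.

Besides the shell and the picture viewer there is one more tool, called after ">>>" as name(argument=value, ...) on one line, values as JSON. step_arm: Moves the arm, as the interface text tells. Shift numbers are shares of 80 mm and turn numbers shares of 2 pi rad, none past 1 either way. Its arguments: {"type":"object","properties":{"series":{"type":"string"}},"required":["series"]}

```bash
mkdir -p pics
cat > h.py <<'E'
import numpy as np, cv2
from plant import readout, vision, order, models
def ray(p,uv):
    f=240/np.tan(np.radians(p["fovy"])/2)
    return np.array([(uv[0]-p["cx"])/f,(uv[1]-p["cy"])/f,1.])
def world(p,uv,d=None,z=None):
    R=cv2.Rodrigues(np.array(p["rvec"],float))[0]; t=np.array(p["tvec"],float).ravel()
    r=ray(p,uv)
    if z is not None:
        c=-R.T@t; w=R.T@r; return c+w*(z-c[2])/w[2]
    return R.T@(r*d-t)
E
cat > a.py <<'E'
from h import *
o=readout.get_obs(); print(o["time"],o["tool_pos"],o["tcp_rot"],o["grip_width"],o["contact_force"])
Z=dict(broad_unit=0,narrow_unit=0,broad_lip_back=27,broad_lip_front=27,narrow_lip_back=27,narrow_lip_front=27,timer=0,beaker=0,tape=0)
for n in ("scene","side"):
    p=vision.capture(n); cv2.imwrite(f"pics/{n}0.png",p["frame"][:,:,::-1])
    R=cv2.Rodrigues(np.array(p["rvec"],float))[0]; print(n,"cam",(-R.T@np.ravel(p["tvec"])).round())
    np.savez(f"{n}0.npz",**{k:v for k,v in p.items()})
    for k,z in Z.items():
        for q in models.pinpoint(p,k)[:2]:
            u=q["position"]; print(k,round(q["p"],2),np.round(u),world(p,u,z=z).round(1))
E
python3 a.py
```

```text
0.0 [ 177.39129366 -493.68670241  226.02328862] [-3.14002308e+00 -2.09415119e-04  3.44830962e-01] 91.56496660223682 [ 0.31172243  0.22642126 -0.95089749]
scene cam [ 353. -522.  958.]
broad_unit 0.83 [394. 314.] [ 619.1 -136.9    0. ]
broad_unit 0.49 [327. 239.] [531.8  74.    0. ]
narrow_unit 0.76 [367. 241.] [618.3  49.3   0. ]
broad_lip_back 0.55 [372. 312.] [ 570. -134.   27.]
broad_lip_front 0.72 [369. 314.] [ 562.1 -135.5   27. ]
narrow_lip_back 0.77 [326. 243.] [520.7  49.8  27. ]
narrow_lip_front 0.57 [324. 247.] [515.6  40.6  27. ]
timer 0.93 [288. 194.] [472.5 223.6   0. ]
beaker 0.67 [368. 239.] [620.4  52.9   0. ]
beaker 0.66 [333. 179.] [590.7 242.1   0. ]
tape 0.88 [260. 380.] [ 324.7 -206.7    0. ]
side cam [-365.   43.  513.]
broad_unit 0.62 [395. 242.] [ 617.7 -136.8    0. ]
broad_unit 0.34 [400. 241.] [ 619.3 -146.1    0. ]
narrow_unit 0.5 [401. 238.] [ 634.1 -150.7    0. ]
broad_lip_back 0.77 [401. 240.] [ 574.1 -138.5   27. ]
broad_lip_front 0.88 [404. 241.] [ 567.8 -143.8   27. ]
beaker 0.58 [199. 241.] [608.3 250.    0. ]
tape 0.94 [468. 333.] [ 322.6 -206.3    0. ]
```

View pics/scene0.png

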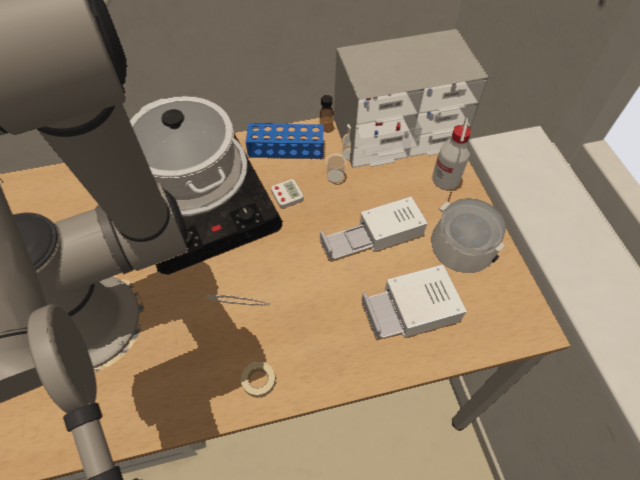

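View pics/side0.png

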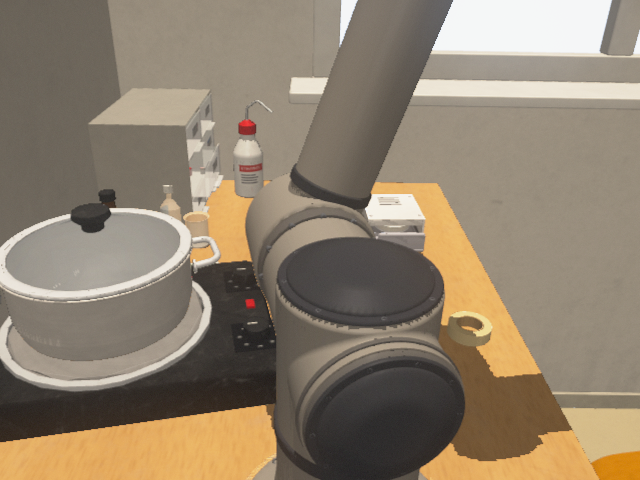

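Run:
```python
from h import *
p=dict(np.load("scene0.npz"))
d=p["depth"]
v,u=np.mgrid[0:480,0:640]
P=np.array([world(p,(a,b),d=d[b,a]) if d[b,a]>0 else [0,0,-99] for b in range(480) for a in range(640)]).reshape(480,640,3)
for nm,xr,yr in (("roofs",(560,800),(-240,130)),):
    m=(abs(P[...,2]-50)<5)&(P[...,0]>xr[0])&(P[...,0]<xr[1])&(P[...,1]>yr[0])&(P[...,1]<yr[1])
    n,l,s,c=cv2.connectedComponentsWithStats(m.astype(np.uint8))
    for i in range(1,n):
        if s[i,4]>200:
            q=P[l==i]; r=cv2.minAreaRect(q[:,:2].astype(np.float32)); print(s[i],r,np.median(q[:,2]),cv2.boxPoints(r).round(1).tolist())
m=(abs(P[...,2]-41)<4)&(P[...,0]>470)&(P[...,0]<610)&(P[...,1]>-230)&(P[...,1]<120)
n,l,s,c=cv2.connectedComponentsWithStats(m.astype(np.uint8))
for i in range(1,n):
    if s[i,4]>8:
        q=P[l==i]; r=cv2.minAreaRect(q[:,:2].astype(np.float32)); print("lip",s[i],r,np.median(q[:,2]),cv2.boxPoints(r).round(1).tolist())
```

```text
[ 361  197   67   45 1725] ((680.0790405273438, 63.435272216796875), (126.48465728759766, 82.9825439453125), 6.948678493499756) 50.18800381593523 [[612.2999877929688, 97.0], [622.2999877929688, 14.600000381469727], [747.9000244140625, 29.899999618530273], [737.7999877929688, 112.30000305175781]]
[ 387  265   80   64 3170] ((680.4229125976562, -133.51295471191406), (125.96873474121094, 114.18291473388672), 2.7029833793640137) 50.39693773163789 [[614.7999877929688, -79.5], [620.2000122070312, -193.5], [746.0, -187.60000610351562], [740.5999755859375, -73.5]]
lip [320 232   5   4   9] ((515.9932861328125, 65.8504638671875), (6.553133487701416, 8.813541412353516), 68.21353149414062) 43.77562901270748 [[510.70001220703125, 64.4000015258789], [518.9000244140625, 61.20000076293945], [521.2999877929688, 67.30000305175781], [513.0999755859375, 70.5]]
lip [322 237  11  16  33] ((519.8741455078125, 36.910400390625), (7.74462366104126, 41.27257537841797), 10.21071720123291) 42.24444136281086 [[512.4000244140625, 56.5], [519.7000122070312, 15.899999618530273], [527.2999877929688, 17.2999992370605
[... 198 characters left out ...]
, -102.19999694824219], [561.2999877929688, -107.9000015258789], [569.2000122070312, -98.9000015258789], [562.5999755859375, -93.19999694824219]]
lip [365 300   5   7  14] ((561.0244750976562, -117.32783508300781), (10.346697807312012, 7.999895095825195), 51.67409896850586) 43.863458445844145 [[554.7000122070312, -118.9000015258789], [561.0, -123.9000015258789], [567.4000244140625, -115.69999694824219], [561.0999755859375, -110.80000305175781]]
lip [368 307  14  26  49] ((566.1917114257812, -155.72189331054688), (8.702720642089844, 54.08839416503906), 3.4649789333343506) 42.28465432296426 [[560.2000122070312, -129.0], [563.5, -183.0], [572.2000122070312, -182.5], [568.9000244140625, -128.5]]
```

The scene view shows the narrow tray part open (lip near 326,243) and the broad tray shut (lip near 369,314). The tape is at (258,379), the timer at (288,194) and the beaker at (336,170). The side view shows the same, but the arm hides the narrow tray. 

I take the narrow unit's front as (617,56) with yaw 0.121, its lip front at about (516,43). The broad unit's front is (617.5,-136.5) with yaw 0.047, its lip back at about (572,-139). I'll use shut fingers and move across.

>>> step_arm(series="1 0.95 -0.84 0.1 0 0 0; 1 0.95 -0.84 0.1 0 0 0; 1 0.95 -0.84 0.1 0 0 0; 1 0.95 -0.84 0.1 0 0 0")

```text
time: 1.4
tool_pos: [226.9, -404.6, 219.1]
tcp_rot: [3.141, 0.0, 0.347]
contact_force: [-0.6, -1.1, 0.3]
grip_width: 64.4
finger_force: 0.0
```

>>> step_arm(series="1 0.95 -0.84 0.1 0 0 0; 1 0.95 -0.84 0.1 0 0 0; 1 0.95 -0.84 0.1 0 0 0; 1 0.95 -0.84 0.1 0 0 0")

```text
time: 1.8
tool_pos: [275.5, -316.8, 211.1]
tcp_rot: [3.14, 0.0, 0.346]
contact_force: [-0.4, -0.4, -1.0]
grip_width: 32.8
finger_force: 0.0
```

>>> step_arm(series="1 0.95 -0.84 0.1 0 0 0; 1 0.95 -0.84 0.1 0 0 0; 1 0.95 -0.84 0.1 0 0 0; 1 0.95 -0.84 0.1 0 0 0")

```text
time: 2.2
tool_pos: [324.4, -228.4, 203.0]
tcp_rot: [3.14, 0.0, 0.346]
contact_force: [-0.5, -0.7, 0.1]
grip_width: 2.6
finger_force: 0.0
```

>>> step_arm(series="1 0.95 -0.84 0.1 0 0 0; 1 0.95 -0.84 0.1 0 0 0; 1 0.95 -0.84 0.1 0 0 0; 1 0.95 -0.84 0.1 0 0 0")

```text
time: 2.6
tool_pos: [373.2, -139.7, 194.8]
tcp_rot: [3.14, 0.0, 0.345]
contact_force: [-0.1, -0.8, -0.5]
grip_width: 0.2
finger_force: 0.0
```

>>> step_arm(series="1 0.94 -0.84 0.4 0 0 0; 1 0.94 -0.84 0.4 0 0 0; 1 0.94 -0.84 0.4 0 0 0; 1 0.94 -0.84 0.4 0 0 0")

```text
time: 3.0
tool_pos: [421.0, -51.2, 162.4]
tcp_rot: [3.141, 0.001, 0.345]
contact_force: [0.4, 0.2, 0.2]
grip_width: 0.6
finger_force: 0.0
```

>>> step_arm(series="1 0.94 -0.84 0.4 0 0 0.0357; 1 0.94 -0.84 0.4 0 0 0.0357; 1 0.94 -0.84 0.4 0 0 0.0357; 1 0.94 -0.84 0.4 0 0 0.0357; 1 0.94 -0.84 0.4 0 0 0.0357")

```text
time: 3.5
tool_pos: [468.8, 36.8, 131.1]
tcp_rot: [3.141, 0.0, 0.12]
contact_force: [0.3, 0.5, 0.1]
grip_width: 0.4
finger_force: 0.0
```

Run:
```python
from h import *
from scipy.spatial.transform import Rotation as Ro
o=readout.get_obs(); p=vision.capture("wrist"); cv2.imwrite("pics/w1.png",p["frame"][:,:,::-1])
T=np.eye(4);T[:3,:3]=Ro.from_euler("xyz",o["tcp_rot"]).as_matrix();T[:3,3]=o["tool_pos"]
print(o["tool_pos"],o["tcp_rot"]); C=T@np.array(p["mount"]); print(C.round(2)); f=240/np.tan(np.radians(p["fovy"])/2)
for k in ("narrow_lip_front","narrow_lip_back","narrow_unit","broad_lip_back","broad_unit"):
    z=0 if "unit" in k else 27
    for q in models.pinpoint(p,k)[:1]:
        u=q["position"]; a=np.array([u[0]-p["cx"],u[1]-p["cy"]]); r=np.hypot(*a); th=r/f
        w=C[:3,:3]@np.array([*(a/r*np.sin(th)),np.cos(th)]); print(k,round(q["p"],2),np.round(u),(C[:3,3]+w*(z-C[2,3])/w[2]).round(1))
```

```text
[468.78941285  36.79897027 131.1093059 ] [3.14071604e+00 1.58257187e-05 1.19911114e-01]
[[ 1.2000e-01 -9.6000e-01 -2.6000e-01  5.3880e+02]
 [-9.9000e-01 -1.2000e-01 -3.0000e-02  4.5740e+01]
 [ 0.0000e+00  2.6000e-01 -9.7000e-01  2.8851e+02]
 [ 0.0000e+00  0.0000e+00  0.0000e+00  1.0000e+00]]
narrow_lip_front 0.91 [320. 177.] [516.2  44.5  27. ]
narrow_lip_back 0.91 [321. 162.] [526.9  45.4  27. ]
narrow_unit 0.61 [321.  44.] [618.7  56.7   0. ]
broad_lip_back 0.85 [554. 148.] [ 569.6 -137.5   27. ]
broad_unit 0.78 [545.  91.] [ 620.9 -139.2    0. ]
```

>>> step_arm(series="1 0 -0.02 0.66 0 0 0; 1 0 -0.02 0.66 0 0 0; 1 0 -0.02 0.66 0 0 0")

```text
time: 4.1
tool_pos: [467.8, 40.4, 77.7]
tcp_rot: [-3.141, 0.003, 0.12]
contact_force: [0.4, -0.8, -0.3]
grip_width: 0.5
finger_force: 0.0
```

>>> step_arm(series="1 0 0 0.66 0 0 0; 1 0 0 0.66 0 0 0; 1 0 0 0.66 0 0 0")

```text
time: 4.4
tool_pos: [468.6, 40.5, 26.0]
tcp_rot: [-3.141, 0.001, 0.121]
contact_force: [1.0, 0.5, 1.1]
grip_width: 0.4
finger_force: 0.0
```

>>> step_arm(series="1 0.2 0 0 0 0 0; 1 0.4 0 0 0 0 0; 1 0.5 0 0 0 0 0; 1 0.6 0 0 0 0 0; 1 0.7 0 0 0 0 0; 1 0.8 0 0 0 0 0; 1 0.9 0 0 0 0 0; 1 0.9 0 0 0 0 0")

```text
time: 5.2
tool_pos: [541.5, 49.3, 25.1]
tcp_rot: [3.141, -0.002, 0.121]
contact_force: [0.0, -0.0, -0.3]
grip_width: 0.4
finger_force: 0.0
```

>>> step_arm(series="1 0.05 0 0 0 0 0; 1 0.1 0 0 0 0 0; 1 0.13 0 0 0 0 0; 1 0.16 0 0 0 0 0")

```text
time: 5.6
tool_pos: [552.7, 50.7, 24.9]
tcp_rot: [3.142, 0.001, 0.12]
contact_force: [-1.2, -0.5, -0.5]
grip_width: 0.5
finger_force: 0.8
```

>>> step_arm(series="1 0.02 0 0 0 0 0; 1 0.03 0 0 0 0 0; 1 0.03 0 0 0 0 0")

```text
time: 5.9
tool_pos: [555.3, 51.0, 25.0]
tcp_rot: [3.142, 0.0, 0.12]
contact_force: [-0.7, 0.1, -1.8]
grip_width: 0.5
finger_force: 0.6
```

>>> step_arm(series="1 0.02 0 0 0 0 0; 1 0.03 0 0 0 0 0; 1 0.03 0 0 0 0 0")

```text
time: 6.2
tool_pos: [555.3, 51.1, 25.0]
tcp_rot: [-3.141, 0.005, 0.121]
contact_force: [-8.5, -2.2, 4.5]
grip_width: 0.2
finger_force: 4.5
```

>>> step_arm(series="1 0.02 0 0 0 0 0; 1 0.03 0 0 0 0 0; 1 0.03 0 0 0 0 0")

```text
time: 6.5
tool_pos: [555.4, 51.1, 25.0]
tcp_rot: [-3.141, 0.01, 0.121]
contact_force: [-16.3, -4.1, 12.7]
grip_width: 0.5
finger_force: 8.6
```

Narrow tray is against its stop (16 N, no motion). Back off, lift, and cross to the broad tray.

>>> step_arm(series="1 -0.15 0 0 0 0 0; 1 -0.5 0 0 0 0 0; 1 -0.5 0 -0.6 0 0 0; 1 -0.5 0 -1 0 0 0; 1 -0.5 0 -1 0 0 0")

```text
time: 7.0
tool_pos: [523.7, 46.6, 109.9]
tcp_rot: [3.14, -0.011, 0.12]
contact_force: [0.2, -0.2, 0.4]
grip_width: 0.3
finger_force: 0.0
```

>>> step_arm(series="1 0.22 0.8 0 0 0 0; 1 0.22 0.8 0 0 0 0; 1 0.22 0.8 0 0 0 0")

```text
time: 7.3
tool_pos: [546.3, -16.7, 104.6]
tcp_rot: [3.141, -0.001, 0.117]
contact_force: [-0.9, 0.8, -0.6]
grip_width: 0.3
finger_force: 0.0
```

>>> step_arm(series="1 0.22 0.8 0 0 0 0; 1 0.22 0.8 0 0 0 0; 1 0.22 0.8 0 0 0 0")

```text
time: 7.6
tool_pos: [570.9, -77.4, 104.4]
tcp_rot: [-3.142, 0.0, 0.118]
contact_force: [-0.2, 0.3, 0.4]
grip_width: 0.6
finger_force: 0.0
```

>>> step_arm(series="1 0.22 0.8 0 0 0 0.0117; 1 0.22 0.8 0 0 0 0.0117; 1 0.22 0.8 0 0 0 0.0117; 1 0.22 0.8 0 0 0 0.0117")

```text
time: 8.0
tool_pos: [595.0, -136.0, 104.6]
tcp_rot: [-3.14, 0.002, 0.047]
contact_force: [0.4, -0.2, 0.6]
grip_width: 0.5
finger_force: 0.0
```

```bash
cat > w.py <<'E'
import sys
from h import *
from scipy.spatial.transform import Rotation as Ro
o=readout.get_obs(); p=vision.capture("wrist"); cv2.imwrite(sys.argv[1],p["frame"][:,:,::-1])
T=np.eye(4);T[:3,:3]=Ro.from_euler("xyz",o["tcp_rot"]).as_matrix();T[:3,3]=o["tool_pos"]
print(o["tool_pos"],o["tcp_rot"]); C=T@np.array(p["mount"]); f=240/np.tan(np.radians(p["fovy"])/2)
for k in ("narrow_lip_front","broad_lip_front","broad_lip_back","broad_unit"):
    z=0 if "unit" in k else 27
    for q in models.pinpoint(p,k)[:1]:
        u=q["position"]; a=np.array([u[0]-p["cx"],u[1]-p["cy"]]); r=np.hypot(*a); th=r/f
        w=C[:3,:3]@np.array([*(a/r*np.sin(th)),np.cos(th)]); print(k,round(q["p"],2),np.round(u),(C[:3,3]+w*(z-C[2,3])/w[2]).round(1))
E
python3 w.py pics/w2.png
```

```text
[ 594.98290897 -135.98525322  104.57014733] [-3.14029601e+00  1.55473898e-03  4.74835667e-02]
narrow_lip_front 0.85 [ 85. 274.] [567.8  49.8  27. ]
broad_lip_back 0.61 [325. 288.] [ 570.3 -138.3   27. ]
broad_unit 0.66 [328. 210.] [ 619.9 -138.5    0. ]
```

View pics/w2.png

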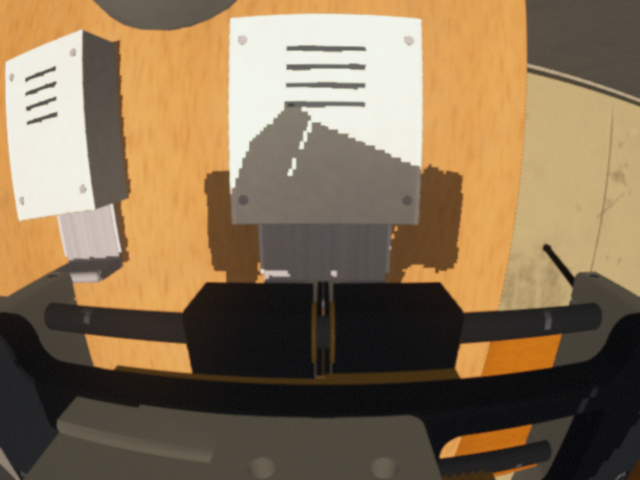

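The wrist view shows the narrow tray shut (lip near 88,275) and the fingers centred over the broad tray's bare floor (columns 260–390, rows 225–275), clear of the lip and roof. Descending.

>>> step_arm(series="1 0 0.02 0.6 0 0 0; 1 0 0.02 0.6 0 0 0; 1 0 0.02 0.6 0 0 0")

```text
time: 8.55
tool_pos: [595.2, -138.5, 56.9]
tcp_rot: [-3.141, 0.002, 0.047]
contact_force: [0.2, -0.1, 0.6]
grip_width: 0.4
finger_force: 0.0
```

>>> step_arm(series="1 0 0 0.2 0 0 0; 1 0 0 0.4 0 0 0; 1 0 0 0.4 0 0 0")

```text
time: 8.85
tool_pos: [595.6, -138.8, 25.4]
tcp_rot: [-3.141, 0.001, 0.047]
contact_force: [1.2, -0.3, -0.0]
grip_width: 0.7
finger_force: 0.0
```

>>> step_arm(series="1 -0.1 0 0 0 0 0; 1 -0.17 0 0 0 0 0; 1 -0.23 0 0 0 0 0; 1 -0.3 0 0 0 0 0; 1 -0.37 0 0 0 0 0; 1 -0.45 0 0 0 0 0; 1 -0.53 0 0 0 0 0; 1 -0.62 0 0 0 0 0; 1 -0.7 0 0 0 0 0; 1 -0.78 0 0 0 0 0")

```text
time: 9.85
tool_pos: [532.9, -142.1, 25.1]
tcp_rot: [3.142, 0.0, 0.047]
contact_force: [1.5, -0.0, 1.1]
grip_width: 0.4
finger_force: 0.9
```

>>> step_arm(series="1 -0.07 0 0 0 0 0; 1 -0.15 0 0 0 0 0; 1 -0.22 0 0 0 0 0; 1 -0.3 0 0 0 0 0; 1 -0.36 0 0 0 0 0; 1 -0.42 0 0 0 0 0; 1 -0.46 0 0 0 0 0; 1 -0.5 0 0 0 0 0; 1 -0.5 0 0 0 0 0")

```text
time: 10.75
tool_pos: [495.3, -143.8, 25.1]
tcp_rot: [3.141, -0.004, 0.046]
contact_force: [9.1, 1.7, -5.4]
grip_width: 0.5
finger_force: 4.4
```

>>> step_arm(series="1 -0.02 0 0 0 0 0; 1 -0.04 0 0 0 0 0; 1 -0.04 0 0 0 0 0")

```text
time: 11.05
tool_pos: [495.3, -143.9, 25.3]
tcp_rot: [3.14, -0.011, 0.046]
contact_force: [21.3, 6.9, -13.5]
grip_width: 0.1
finger_force: 10.1
```

>>> step_arm(series="1 -0.02 0 0 0 0 0; 1 -0.04 0 0 0 0 0; 1 -0.04 0 0 0 0 0")

```text
time: 11.35
tool_pos: [495.3, -144.0, 25.4]
tcp_rot: [3.139, -0.017, 0.045]
contact_force: [31.3, 10.2, -21.3]
grip_width: 0.4
finger_force: 15.8
```

Stopped hard. Release forward off the lip, then lift.

>>> step_arm(series="1 0.15 0 0 0 0 0; 1 0.25 0 0 0 0 0; 1 0.25 0 0 0 0 0; 1 0.25 0 -0.5 0 0 0; 1 0.25 0 -1 0 0 0; 1 0.25 0 -1 0 0 0")

```text
time: 11.95
tool_pos: [509.1, -144.5, 109.8]
tcp_rot: [3.138, -0.007, 0.047]
contact_force: [0.8, -0.4, -0.7]
grip_width: 0.3
finger_force: 0.0
```

>>> step_arm(series="1 -0.4 0 -1 0 0 0; 1 -0.4 0 -1 0 0 0; 1 -0.4 0 -1 0 0 0; 1 -0.4 0 -1 0 0 0")

```text
time: 12.35
tool_pos: [474.6, -144.8, 185.0]
tcp_rot: [3.141, -0.0, 0.046]
contact_force: [0.2, 0.1, -0.9]
grip_width: 0.6
finger_force: 0.0
```

```bash
python3 w.py pics/w3.png
python3 - <<'E'
from h import *
p=vision.capture("scene"); cv2.imwrite("pics/s3.png",p["frame"][:,:,::-1])
for k,z in dict(timer=0,beaker=0,tape=0,dish=13,narrow_lip_front=27,broad_lip_back=27).items():
    for q in models.pinpoint(p,k)[:2]: print(k,round(q["p"],2),np.round(q["position"]),world(p,q["position"],z=z).round(1))
E
```

```text
[ 474.55468543 -144.82669123  184.95334147] [ 3.14132638e+00 -1.16366559e-04  4.64064241e-02]
narrow_lip_front 0.75 [116. 124.] [565.7  52.   27. ]
broad_lip_front 0.87 [320. 226.] [ 475.4 -142.    27. ]
broad_lip_back 0.98 [320. 218.] [ 483.  -142.3   27. ]
broad_unit 0.83 [323.  66.] [ 618.9 -137.9    0. ]
timer 0.74 [286. 194.] [468.  224.1   0. ]
tape 0.6 [262. 382.] [ 327.7 -211.5    0. ]
dish 0.81 [379. 319.] [ 581.3 -146.6   13. ]
broad_lip_back 0.56 [333. 324.] [ 486.2 -139.5   27. ]
```

View pics/w3.png

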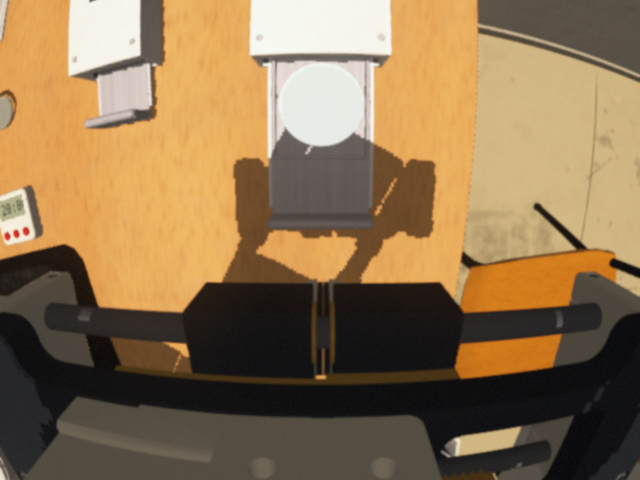

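View pics/s3.png

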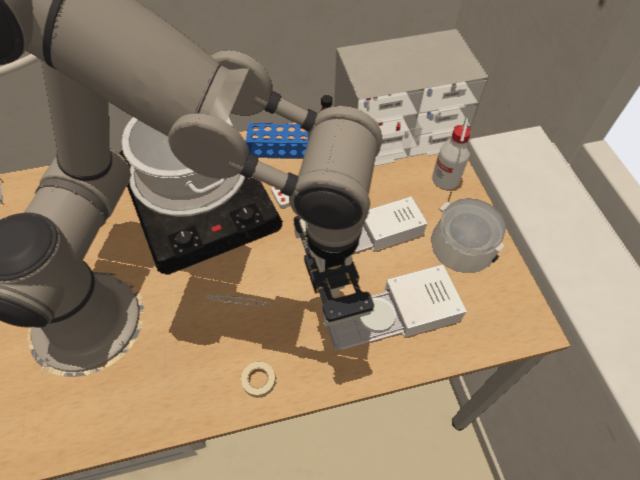

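The wrist view shows the broad tray fully out (lip near 320,222) with the dish in the open in its well (320,105). The narrow tray is still shut (lip near 116,120). The scene view shows the tape (258,379) and timer (282,197) where they were, and the robot touches nothing.

```bash
python3 -c "
from plant import order; print(order.close_job())"
```

```text
the job is handed in; nothing more can be done
None
```

The narrow tray is fully home and the broad tray is drawn out to its stop, with the dish in the open and the fingers clear. The job was handed in at about 12 s with no verdict returned. The tape and timer were seen unmoved; the beaker wasn't re-measured, but the arm never went near it.

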